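Seat a filter dish in the colony counter

TASK

Get the small culture dish ready for counting: set it in the round opening of the holder plate on the colony counter's stage, sliding it lightly on the plate until it drops in and lies flat on the stage, let go of it, and switch the stage light on. Keep the dish level and do not let it fall, press only lightly (the stage feels touches: stay well below 25 N on the counter, with the dish or with the fingers), and leave the other things on the bench where they are.

Things in the scene. Friction and masses are not known exactly. Their poses are not given: they have to be found in the camera images.
- dish_centre (a point): Centre (half-way up) of the small culture dish, the only small one: clear, closed, rigid, round, with a white filter and dark colonies inside, 15 mm high, about 35 g. Its lid (top 9 mm, 55 mm across) stays on; its base (lowest 6 mm) is 51 mm across, its foot bevelled by 1.4 mm. z is up; it stands free on the bench, to be gripped by the lid's side.
- counter: Colony counter: cream flat-topped instrument fixed on the bench, 300 (x) x 250 (y) x 72 mm high; origin mid-underside, x from its front (keys, switch) to its back, z up. On its top lies the holder, a plate 124 x 124 x 4 mm that does not shift in use, with a round opening 54 mm across in its middle, the white stage showing through. The dish base fits in with 1.5 mm to spare all round.
- stage_centre (a point): Centre of the white stage, level with the counter's flat top (72 mm up). The holder's opening was centred on it only by eye: it lies up to 9.5 mm off along the counter's x, and up to 9.5 mm off along its y, either way; its true place is not measured. The holder's upper face is 4 mm above this point; the underside of a seated dish is level with it, its lid clear of the holder.
- lamp_switch (a joint): Rocker switch of the stage light, black, 36 long (counter's x) x 24 mm wide, on the counter's key panel at its left front corner (-108, +78 mm from the counter's origin). 0 = off with its rear half raised; 0.35 rad = on with that half pressed down. It takes 3 to 4 N at the press point and stays as it is left.
- lamp_press (a point): Point on the raised rear half of the rocker switch where it is pressed straight down, about 13 mm behind its pivot; about 8 mm above the counter's flat top when off, about 4 mm lower when on.
- big_dish: Bystander: large clear culture dish, 92 mm across, 16 mm high; origin at the centre of its underside.
- drop_bottle: Bystander: white dropper bottle, 34 mm across, 72 mm high; origin at the centre of its underside.
- sample_pot: Bystander: clear pot with purple sample and white lid, 42 mm across, 46 mm high; origin at the centre of its underside.
- reagent_jar: Bystander: amber jar, 60 mm across, 85 mm high; origin at the centre of its underside.
- buffer_bottle: Bystander: white bottle, 48 mm across, 110 mm high; origin at the centre of its underside.
- marker: Bystander: marker pen lying flat, 140 mm long along its x, 12 mm thick; origin under its middle, on the bench.
Things that resemble listed ones, but are neither listed nor needed, are in the scene too. What is shaped like the part that bears dish_centre but orange or purple is not meant.

How it is judged:
At the end, for the whole second after the job is handed in: The small dish lies at rest, released, in the opening of the holder plate, flat on the stage (its underside within 1.5 mm of the stage, tilt under 0.04 rad), and the stage light's rocker is switched over to on (above 0.25 of 0.35 rad) (z of dish_centre in the frame of counter between 0.077 and 0.081 m and horizontal distance between dish_centre and stage_centre below 0.016 m and angle between dish_centre's own z axis and vertical below 0.04 rad and linear speed of dish below 0.01 m/s and value of joint lamp_switch above 0.25 rad); the robot touches nothing.
It fails at once if the dish or the robot pushes on the counter with more than 25 N (contact force between any of dish, the arm, the fingers and counter above 25 N).
It fails at once if the dish is dropped or thrown: it moves faster than 0.5 m/s out of the fingers (a fall of more than about 13 mm) (linear speed of dish above 0.5 m/s and contact force between dish and the fingers below 0.05 N).
It fails at once if the dish is tilted by more than 0.5 rad (angle between dish_centre's own z axis and vertical above 0.5 rad).
It fails at once if one of the other things on the bench is moved by more than 20 mm (distance of any of big_dish, drop_bottle, sample_pot, reagent_jar, buffer_bottle, marker from where it was at the start of the episode above 0.02 m).
It fails at once if one of the bottles, pots or jars is knocked over (angle between any of big_dish, drop_bottle, sample_pot, reagent_jar, buffer_bottle's own z axis and vertical above 0.4 rad).
It also fails if it takes over 70 s, if anything falls off the work surface, if the arm or the gripper's body presses on something with over 40 N, if the wrist force passes 120 N, or if a joint passes its speed limit or range.

ROBOT

A 6-joint arm with a two-finger parallel gripper is mounted at the origin on the work surface. World frame = base frame: x ahead of the robot, y to its left, z up, the work surface at z = 0. Lengths are in m, angles in rad, forces in N, time in s.
With the tool pointing down it reaches from about 0.375 to 0.9 m from the base axis. Payload 3.1 kg.
Tool frame: the origin (TCP) lies at the very end of the fingers, on their centre line; the grasp point (between the pads) lies 19 mm behind it; z points along the fingers, y is the direction in which the jaws open and shut (so a half turn about z gives the same grasp; the last joint's range is limited). The gripper opens to 85 mm and grips with 20 to 120 N. Pads are 22 mm wide; open, the fingers measure 114 mm over their backs; the gripper's body (76 mm by 85 mm) begins 54 mm behind the grasp point. The pads swing forward as they close: fully open they stand 13 mm farther back than shut.
Start: joints at [-1.383, 0.527, 1.433, -0, 1.181, -0.178], TCP at [0.224, -0.584, 0.231] pointing down, gripper open.
Joint ranges: [-3.08, 3.08], [-0.75, 2.2], [0.22, 2.44], [-1.43, 4.57], [0, 2.65], [-2.85, 2.85]. Speed limits (rad/s): [2.79, 2.79, 3.14, 3.14, 3.14, 3.14].

INTERFACE

Orientations are given as a unit quaternion [x, y, z, w].
In Python, from station import manip gives the robot as it stands.
- The arm moves only by the tool send_rows, never from a script. Its argument "motion" is a list of rows, each an object with "gripper": the finger opening in mm, from 0 to 85.4; "travel": the shift along the tool's x, y, z in mm, a list of three; "rotation": the turn, a rotation vector about the tool's x, y, z in degrees, a list of three. In form: [{"gripper": gripper, "travel": [x, y, z], "rotation": [ax, ay, az]}, ...]. A call has 1 to 12 rows; each row shifts and turns the commanded pose from where the row before left it, along the tool's axes as they then stand; what a row does not reach is not made up. A row lasts 1/12 s, in which the tool goes at most 41.7 mm and 7.16 degrees, less where a joint would pass 70% of its speed; a pose out of reach is approached as far as the arm can. A call is refused whole if a number of a shift passes 41.7 or a number of a turn 7.16, either way. A call with a gripper value outside its range is refused whole. The fingers move at their own pace and stop on an object; "newtons" is the grip in N (left out, the last holds). Time passes only in rows, so rows that do not move let the fingers close. It gives the time, the measured TCP pose, the force and the opening at its end, in the units of the state.
- manip.sense(): the state, without advancing time (a new reading comes with each control period).
- manip.snapshot(name): name is "side" or "top" or "wrist"; returns the picture (480x640x3 uint8, red, green, blue); there is no depth.
- manip.calibration(name): a dict with "fx", "fy", "cx", "cy" (pixels), "cam_to_world" (4x4, takes a point from camera to world coordinates). Camera axes: x right, y down, z forward; pixel columns grow to the right and rows downward; lengths in m; the calibration is good to about 2 mm. A picture is of the moment at which its call begins: read the wrist's pose just before it. calibration takes no time and is no camera call; for the wrist camera it gives the pose at the moment of the call.
- manip.sign_off(): hands the job in, once; it reports no verdict.
The state is a dict: "t": time; "q": joint angles; "qd": joint speeds; "tau": joint torques, N m; "tcp_pos": TCP position; "tool_rot": TCP orientation; "force": force on the tool from outside, world axes, zero at the start; "ft_torque": the same for the moment, N m; "finger_gap": opening from 0.0 (shut) to 1.0 (fully open).
Only numpy, scipy, OpenCV 4.12 (cv2) and the standard library are available. Lean on these libraries where they do the work, as an engineer would, in place of code of your own. Each camera call takes 0.05 s, during which the arm holds its last target. There are 200 camera calls.

## Working session

There is one attempt and no reset: what is moved stays moved. The work goes in short steps, Python scripts to look and compute and a tool call to move; the robot and the scene stay as the last step left them, time stands still between calls to the robot, and variables do not carry over. Pictures are saved under pics/ and viewed, about 8 in all and at most 12, crops included, and the job is handed in when it is done.

Besides the shell and the picture viewer there is one more tool, called after "Request:" as name(argument=value, ...), one argument or row to a line, values as JSON. send_rows: Moves the arm, as the interface text tells. Its arguments: {"type":"object","properties":{"motion":{"type":"array","items":{"type":"object","properties":{"gripper":{"type":"number"},"travel":{"type":"array","items":{"type":"number"}},"rotation":{"type":"array","items":{"type":"number"}}}}},"newtons":{"type":"number"}},"required":["motion"]}

```bash
mkdir -p pics; ls; cat > h.py <<'E'
import numpy as np, cv2
from station import manip
def snap(n,f):
    c=manip.calibration(n); im=manip.snapshot(n); cv2.imwrite('pics/'+f,im[:,:,::-1]); np.savez('pics/'+f+'.npz',T=c['cam_to_world'],k=[c['fx'],c['fy'],c['cx'],c['cy']]); return im
def ray(f,uv,z):
    d=np.load('pics/'+f+'.npz'); T=d['T']; fx,fy,cx,cy=d['k']
    v=T[:3,:3]@np.array([(uv[0]-cx)/fx,(uv[1]-cy)/fy,1]); o=T[:3,3]
    return o+v*(z-o[2])/v[2]
def proj(f,p):
    d=np.load('pics/'+f+'.npz'); T=d['T']; fx,fy,cx,cy=d['k']
    c=T[:3,:3].T@(np.array(p)-T[:3,3]); return np.array([fx*c[0]/c[2]+cx,fy*c[1]/c[2]+cy])
E
python3 - <<'E'
from h import *
for n in('top','side'): snap(n,n+'0.png'); c=manip.calibration(n); print(n,np.round(c['cam_to_world'],3).tolist(),c['fx'])
s=manip.sense(); print(s)
E
```

```text
pics
top [[-0.004, -0.996, 0.091, 0.339], [-1.0, 0.005, 0.004, 0.01], [-0.005, -0.091, -0.996, 1.167], [0.0, 0.0, 0.0, 1.0]] 497.7103914065115
side [[-0.608, -0.478, 0.633, -0.427], [-0.794, 0.366, -0.486, 0.665], [0.001, -0.799, -0.602, 0.935], [0.0, 0.0, 0.0, 1.0]] 531.5449876502735
{'t': 0.1, 'q': array([-1.38351496e+00,  5.28368912e-01,  1.43381451e+00,  1.24863437e-05,
        1.18145538e+00, -1.78515193e-01]), 'qd': array([ 0.00018157, -0.0021857 , -0.00237624,  0.00024725,  0.00069587,
       -0.00018476]), 'tau': array([-5.96873633e-04, -4.43307137e+01, -1.78585947e+01, -1.95431971e-04,
        3.87362714e-03, -6.95818187e-06]), 'tcp_pos': array([ 0.22345156, -0.58296229,  0.23042131]), 'tool_rot': array([ 9.83320601e-01,  1.81877843e-01,  1.28923628e-06, -1.02308944e-03]), 'force': array([ 0.11485979, -0.53846384, -1.12362832]), 'ft_torque': array([ 0.00804761, -0.00492248,  0.00720987]), 'finger_gap': 1.0032515077634352}
```

View pics/top0.png

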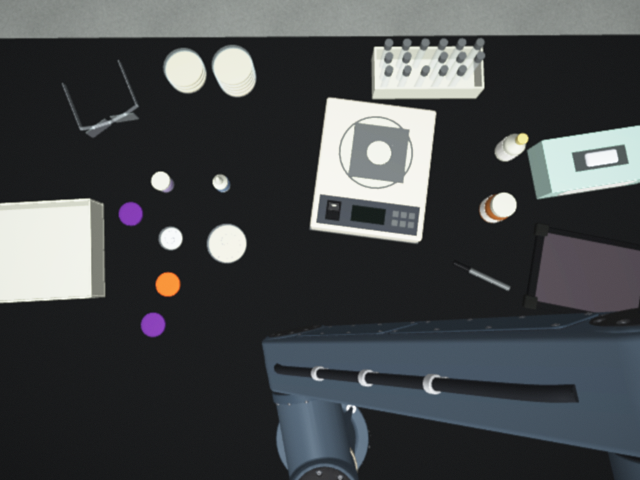

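View pics/side0.png

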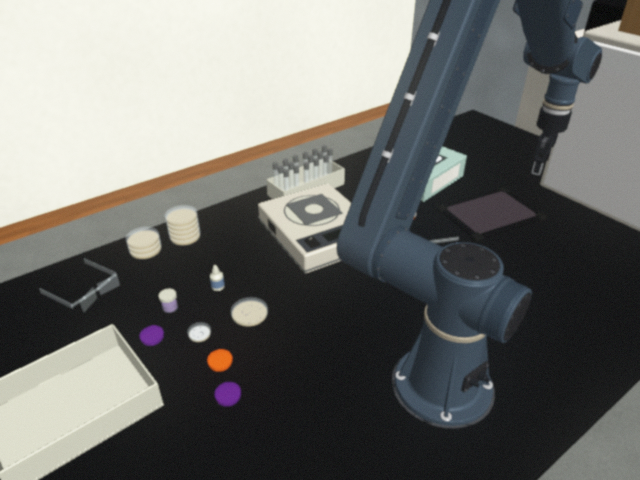

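Small-dish candidates in top view: clear/white with dark specks (171,238), white-lidded pot (161,181), orange (168,284), purple (130,213) and (152,324). Only (171,238) is clear with a white filter, and in the side view (199,332) it is flat. I'll confirm it in an enlarged crop while measuring.

```bash
python3 - <<'E'
from h import *
im=cv2.imread('pics/top0.png'); f='top0.png'
a=cv2.resize(im[165:260,120:255],None,fx=4,fy=4,interpolation=3)
b=cv2.resize(im[90:250,300:445],None,fx=3,fy=3,interpolation=3)
H=max(a.shape[0],b.shape[0]); o=np.zeros((H,0,3),np.uint8)
pad=lambda x:np.vstack([x,np.zeros((H-x.shape[0],x.shape[1],3),np.uint8)])
o=np.hstack([pad(a[:,:360]),pad(b)]); cv2.imwrite('pics/crop1.png',o); print(o.shape)
g=cv2.cvtColor(im,cv2.COLOR_BGR2GRAY)
m=(g[220:258,150:195]>90).astype(np.uint8)
cs=cv2.findContours(m,0,2)[0]; c=max(cs,key=cv2.contourArea); (u,v),r=cv2.minEnclosingCircle(c); u+=150;v+=220
print('dish',u,v,r,ray(f,(u,v),.012),2*r*np.linalg.norm(ray(f,(u+1,v),.012)-ray(f,(u,v),.012)))
# side check
s=cv2.imread('pics/side0.png');gs=cv2.cvtColor(s,cv2.COLOR_BGR2GRAY)
m=(gs[318:346,182:215]>90).astype(np.uint8);c=max(cv2.findContours(m,0,2)[0],key=cv2.contourArea);x,y,w,h=cv2.boundingRect(c)
print('side',182+x+w/2,318+y+h/2,w,h,ray('side0.png',(182+x+w/2,318+y+h/2),.010))
# counter bright body
m=((g>170)&(np.indices(g.shape)[1]>300)&(np.indices(g.shape)[1]<445)&(np.indices(g.shape)[0]>97)).astype(np.uint8)
m=cv2.morphologyEx(m,cv2.MORPH_OPEN,np.ones((3,3)));m[:101,365:]=0 
c=max(cv2.findContours(m,0,2)[0],key=cv2.contourArea); rct=cv2.minAreaRect(c); print(rct)
P=[ray(f,p,.072)for p in cv2.boxPoints(rct)]; print(np.round(P,4)); print('ctr',np.mean(P,0),[np.linalg.norm(P[i]-P[i-1]) for i in range(4)])
m=(g[130:175,360:400]>200).astype(np.uint8);c=max(cv2.findContours(m,0,2)[0],key=cv2.contourArea);(u,v),r=cv2.minEnclosingCircle(c);u+=360;v+=130
print('hole',u,v,r,ray(f,(u,v),.074))
for n,p in(('pot',(161,181,.046)),('big',(227,243,.016)),('drop',(220,182,.06))):print(n,ray(f,p[:2],p[2]))
E
```

```text
(480, 795, 3)
dish 170.34782600402832 238.0 12.032272338867188 [0.45216209 0.35360227 0.012     ] 0.05623320922711246
side 199.5 332.5 23 19 [0.4506067  0.34925638 0.01      ]
((373.3485412597656, 169.85299682617188), (111.79483795166016, 132.9212646484375), 7.275004863739014)
[[ 0.4655  0.0278  0.072 ]
 [ 0.7662 -0.0113  0.072 ]
 [ 0.7317 -0.2617  0.072 ]
 [ 0.4328 -0.2166  0.072 ]]
ctr [ 0.59903583 -0.11544732  0.072     ] [np.float64(0.24663614478610252), np.float64(0.3032812852147506), np.float64(0.2527065518837442), np.float64(0.30220108476292346)]
hole 378.40909004211426 152.40909004211426 11.976144790649414 [ 0.63638399 -0.12711007  0.074     ]
pot [0.58003451 0.36781267 0.046     ]
big [0.43946137 0.22042025 0.016     ]
drop [0.5740081  0.22982671 0.06      ]
```

View pics/crop1.png

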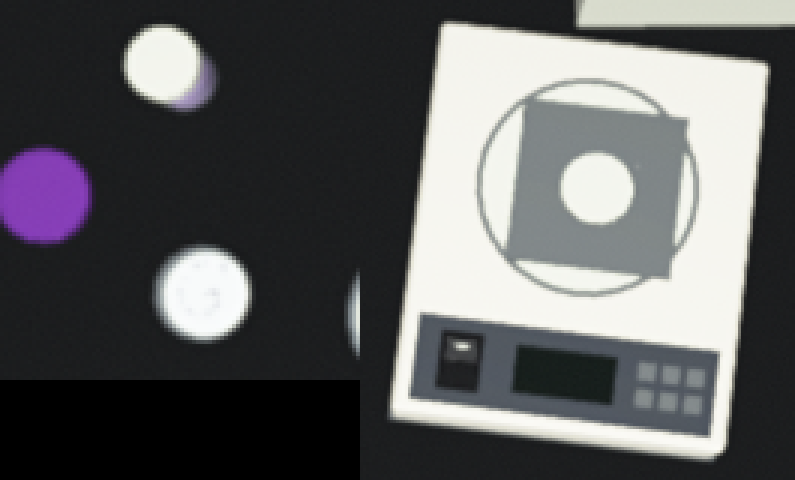

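The crop shows the speckled clear dish at (171,238), which is the one meant. The pot at (161,181) shows a purple side under its lid, so it is ruled out. The dish measures 56 mm across and the two views agree to about 4 mm. Next, the wrist camera goes over the counter.

```bash
cat >> h.py <<'E'
from scipy.spatial.transform import Rotation as Rn
def plan(target,yaw=None):
    """tool-axis mm to target; yaw = world angle of the tool y (jaw) axis, deg"""
    s=manip.sense(); R=Rn.from_quat(s['tool_rot']); d=R.inv().apply(np.array(target)-s['tcp_pos'])*1000
    print('t',round(s['t'],2),'pos',s['tcp_pos'].round(4),'F',s['force'].round(2),'gap',round(s['finger_gap']*85,1))
    print('tool mm',d.round(1),'world x,y of tool x',R.apply([1,0,0]).round(4),'tool y',R.apply([0,1,0]).round(4))
    if yaw is not None:
        y=R.apply([0,1,0]); a=np.degrees(np.arctan2(y[1],y[0])); e=(yaw-a+90)%180-90; print('turn about tool z deg',round(-e,2))
E
python3 - <<'E'
from h import *
c=manip.calibration('wrist');s=manip.sense();R=Rn.from_quat(s['tool_rot']).as_matrix()
T=np.array(c['cam_to_world']);print('cam in tool',R.T@(T[:3,3]-s['tcp_pos']),(R.T@T[:3,:3]).round(3).tolist(),c['fx'])
plan([0.57,-.12,.30],82)
E
```

```text
cam in tool [ 0.06625906  0.0002638  -0.14312173] [[-0.0, -0.965, -0.263], [1.0, -0.0, -0.0], [0.0, -0.263, 0.965]] 338.6542884899075
t 0.1 pos [ 0.2235 -0.583   0.2304] F [ 0.11 -0.54 -1.12] gap 85.3
tool mm [ 489.2 -308.5  -68.8] world x,y of tool x [9.338e-01 3.577e-01 4.000e-04] tool y [ 0.3577 -0.9338 -0.002 ]
turn about tool z deg 28.96
```

Request:
send_rows(
  motion=[
    {"gripper": 85,"travel": [34,-20,-5],"rotation": [0,0,0]},
    {"gripper": 85,"travel": [34,-20,-5],"rotation": [0,0,0]},
    {"gripper": 85,"travel": [34,-20,-5],"rotation": [0,0,0]},
    {"gripper": 85,"travel": [34,-20,-5],"rotation": [0,0,0]},
    {"gripper": 85,"travel": [34,-20,-5],"rotation": [0,0,0]},
    {"gripper": 85,"travel": [34,-20,-5],"rotation": [0,0,0]},
    {"gripper": 85,"travel": [34,-20,-5],"rotation": [0,0,0]},
    {"gripper": 85,"travel": [34,-20,-5],"rotation": [0,0,0]},
    {"gripper": 85,"travel": [34,-20,-5],"rotation": [0,0,0]},
    {"gripper": 85,"travel": [34,-20,-5],"rotation": [0,0,0]},
    {"gripper": 85,"travel": [34,-20,-5],"rotation": [0,0,0]},
    {"gripper": 85,"travel": [34,-20,-5],"rotation": [0,0,0]},
  ],
)

```text
t: 1.1
tcp_pos: [0.5194, -0.2116, 0.2912]
tool_rot: [0.983, 0.182, -0.0, -0.0]
force: [1.0, -1.1, -1.5]
finger_gap: 0.999
```

Request:
send_rows(
  motion=[
    {"gripper": 85,"travel": [35,-20,-4],"rotation": [0,0,0]},
    {"gripper": 85,"travel": [35,-20,-4],"rotation": [0,0,0]},
    {"gripper": 85,"travel": [35,-20,0],"rotation": [0,0,0]},
    {"gripper": 85,"travel": [0,0,0],"rotation": [0,0,6]},
    {"gripper": 85,"travel": [0,0,0],"rotation": [0,0,6]},
    {"gripper": 85,"travel": [0,0,0],"rotation": [0,0,6]},
    {"gripper": 85,"travel": [0,0,0],"rotation": [0,0,6]},
    {"gripper": 85,"travel": [0,0,0],"rotation": [0,0,5]},
    {"gripper": 85,"travel": [0,0,0],"rotation": [0,0,0]},
    {"gripper": 85,"travel": [0,0,0],"rotation": [0,0,0]},
  ],
)

```text
t: 1.93
tcp_pos: [0.5951, -0.1198, 0.2988]
tool_rot: [0.998, -0.069, -0.001, -0.0]
force: [0.4, 0.7, 0.2]
finger_gap: 0.99
```

```bash
python3 - <<'E'
from h import *
plan([0.60,-.12,.30],82); snap('wrist','w1.png')
E
```

```text
t 1.93 pos [ 0.5951 -0.1198  0.2988] F [0.37 0.69 0.17] gap 84.1
tool mm [ 4.9 -0.5 -1.2] world x,y of tool x [ 0.9905 -0.1376 -0.001 ] tool y [-1.376e-01 -9.905e-01 -3.000e-04]
turn about tool z deg 0.09
```

View pics/w1.png

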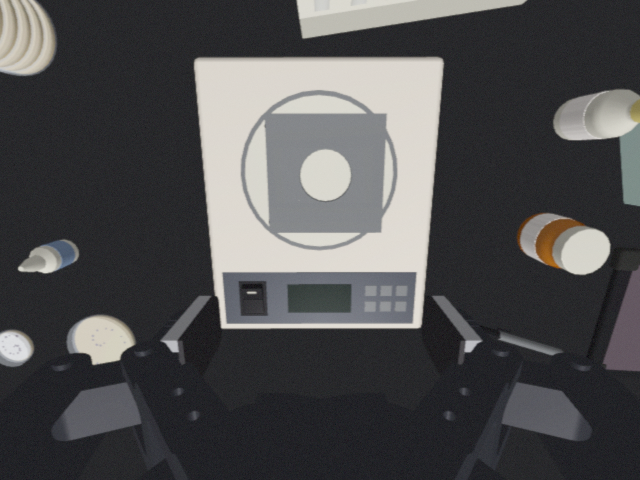

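The wrist view is clear: hole at about (326,175), ring centre about (319,170), rocker at about (253,298), counter corners at about (196,59), (442,59), (421,327) and (222,327).

```bash
cat > meas.py <<'E'
from h import *
def cnt(f):
    im=cv2.imread('pics/'+f).astype(int); g=im.mean(2)
    m=((g>90)&(g<140)).astype(np.uint8); return im,g,m
E
python3 - <<'E'
from h import *
f='w1.png'; im=cv2.imread('pics/'+f); g=cv2.cvtColor(im,cv2.COLOR_BGR2GRAY)
def hole(z):
    m=(g>165).astype(np.uint8); m[:140]=0;m[:,:290]=0;m[210:]=0;m[:,362:]=0
    c=max(cv2.findContours(m,0,1)[0],key=cv2.contourArea)
    P=np.array([ray(f,p[0],z)for p in c]); (u,v),r=cv2.minEnclosingCircle(P[:,:2].astype(np.float32)*1000)
    A=np.c_[2*P[:,:2],np.ones(len(P))]; s=np.linalg.lstsq(A,(P[:,:2]**2).sum(1),rcond=None)[0]; print('hole z',z,u,v,r,'lsq',s[:2],np.sqrt(s[2]+s[0]**2+s[1]**2))
hole(.076);hole(.072)
m=(g>150).astype(np.uint8); m[:, :150]=0;m[:,480:]=0;m[:50]=0;m[335:]=0
c=max(cv2.findContours(m,0,2)[0],key=cv2.contourArea);h=cv2.approxPolyDP(cv2.convexHull(c),8,True)[:,0]
print(h.tolist());P=np.array([ray(f,p,.072)for p in h]);print(P.round(4))
for n,p in(('ring',(319,170)),):print(n,ray(f,p,.072))
sw=(g<45).astype(np.uint8);sw[:,:232]=0;sw[:276]=0;sw[322:]=0;sw[:,275:]=0
c=max(cv2.findContours(sw,0,2)[0],key=cv2.contourArea);b=cv2.boundingRect(c);print('sw',b,ray(f,(b[0],b[1]),.074),ray(f,(b[0]+b[2],b[1]+b[3]),.074))
cv2.imwrite('pics/crop2.png',cv2.resize(im[265:335,210:310],None,fx=6,fy=6,interpolation=3))
E
```

```text
hole z 0.076 636.781005859375 -130.11386108398438 27.040027618408203 lsq [ 0.63687622 -0.13010046] 0.026437641062925375
hole z 0.072 636.5172119140625 -130.1233673095703 27.335636138916016 lsq [ 0.63661348 -0.13010983] 0.026726646078533645
[[441, 59], [420, 326], [221, 327], [195, 60]]
[[ 0.7319 -0.2583  0.072 ]
 [ 0.4426 -0.2199  0.072 ]
 [ 0.4745  0.0194  0.072 ]
 [ 0.7645 -0.0181  0.072 ]]
ring [ 0.64262007 -0.12437975  0.072     ]
sw (241, 283, 23, 17) [ 0.52797673 -0.01668641  0.074     ] [ 0.50317845 -0.03927482  0.074     ]
```

View pics/crop2.png

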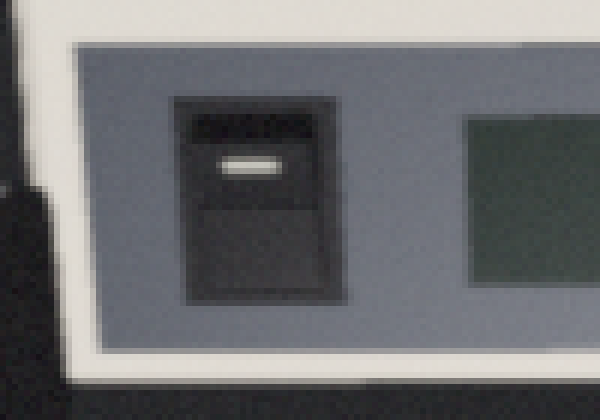

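Request:
send_rows(
  motion=[
    {"gripper": 0,"travel": [-17,-16,10],"rotation": [0,0,0]},
    {"gripper": 0,"travel": [-17,-16,30],"rotation": [0,0,0]},
    {"gripper": 0,"travel": [-17,-16,30],"rotation": [0,0,0]},
    {"gripper": 0,"travel": [-17,-16,30],"rotation": [0,0,0]},
    {"gripper": 0,"travel": [-16,-15,30],"rotation": [0,0,0]},
    {"gripper": 0,"travel": [0,0,30],"rotation": [0,0,0]},
    {"gripper": 0,"travel": [0,0,20],"rotation": [0,0,0]},
    {"gripper": 0,"travel": [0,0,10],"rotation": [0,0,0]},
    {"gripper": 0,"travel": [0,0,0],"rotation": [0,0,0]},
    {"gripper": 0,"travel": [0,0,0],"rotation": [0,0,0]},
    {"gripper": 0,"travel": [0,0,0],"rotation": [0,0,0]},
  ],
)

```text
t: 2.9
tcp_pos: [0.5245, -0.0306, 0.1105]
tool_rot: [0.998, -0.07, 0.001, 0.0]
force: [0.5, -0.3, 1.3]
finger_gap: 0.001
```

```bash
python3 - <<'E'
from h import *
for n,p,z in(('pivot',(252,299.7),.077),('bar',(251.7,292.5),.080),('topL',(241,283),.073),('botR',(267,314),.073)):print(n,ray('w1.png',p,z))
plan([.5224,-.0299,.095]); im=snap('wrist','w2.png')
E
```

```text
pivot [ 0.50677036 -0.02617716  0.077     ]
bar [ 0.51694013 -0.02840246  0.08      ]
topL [ 0.52761541 -0.01638047  0.073     ]
botR [ 0.48435403 -0.03928109  0.073     ]
t 2.9 pos [ 0.5245 -0.0306  0.1105] F [ 0.5  -0.28  1.28] gap 0.1
tool mm [-2.3 -0.4 15.5] world x,y of tool x [ 0.9902 -0.1398  0.0028] tool y [-1.398e-01 -9.902e-01  4.000e-04]
```

View pics/w2.png

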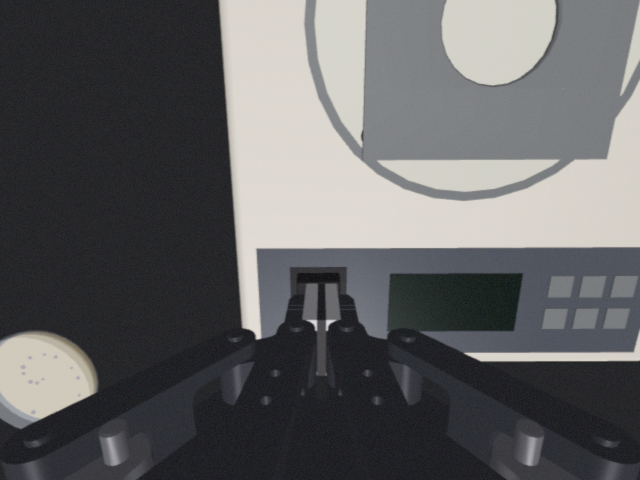

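The shut fingertips stand over the rocker's rear half at about (322,290), and the pads are narrower than the rocker. I'll press gently.

Request:
send_rows(
  motion=[
    {"gripper": 0,"travel": [-3,-1,8],"rotation": [0,0,0]},
    {"gripper": 0,"travel": [0,0,8],"rotation": [0,0,0]},
    {"gripper": 0,"travel": [0,0,6],"rotation": [0,0,0]},
    {"gripper": 0,"travel": [0,0,2],"rotation": [0,0,0]},
    {"gripper": 0,"travel": [0,0,0],"rotation": [0,0,0]},
    {"gripper": 0,"travel": [0,0,0],"rotation": [0,0,0]},
  ],
)

```text
t: 3.45
tcp_pos: [0.5203, -0.0286, 0.085]
tool_rot: [0.998, -0.07, -0.0, -0.0]
force: [-0.1, 0.5, 0.4]
finger_gap: -0.002
```

Request:
send_rows(
  motion=[
    {"gripper": 0,"travel": [0,0,1.5],"rotation": [0,0,0]},
    {"gripper": 0,"travel": [0,0,1.5],"rotation": [0,0,0]},
    {"gripper": 0,"travel": [0,0,1],"rotation": [0,0,0]},
    {"gripper": 0,"travel": [0,0,0],"rotation": [0,0,0]},
  ],
)

```text
t: 3.78
tcp_pos: [0.5204, -0.0286, 0.0812]
tool_rot: [0.998, -0.07, -0.0, -0.0]
force: [-0.9, 0.1, 0.4]
finger_gap: -0.001
```

Request:
send_rows(
  motion=[
    {"gripper": 0,"travel": [0,0,1],"rotation": [0,0,0]},
    {"gripper": 0,"travel": [0,0,1],"rotation": [0,0,0]},
    {"gripper": 0,"travel": [0,0,0],"rotation": [0,0,0]},
  ],
)

```text
t: 4.03
tcp_pos: [0.5209, -0.0287, 0.0796]
tool_rot: [0.998, -0.07, 0.001, 0.0]
force: [-0.3, 0.4, 2.0]
finger_gap: 0.001
```

Request:
send_rows(
  motion=[
    {"gripper": 0,"travel": [0,0,1],"rotation": [0,0,0]},
    {"gripper": 0,"travel": [0,0,0.7],"rotation": [0,0,0]},
    {"gripper": 0,"travel": [0,0,0],"rotation": [0,0,0]},
  ],
)

```text
t: 4.28
tcp_pos: [0.5214, -0.0288, 0.0778]
tool_rot: [0.998, -0.07, 0.001, 0.0]
force: [1.4, 0.2, 3.4]
finger_gap: 0.001
```

Request:
send_rows(
  motion=[
    {"gripper": 0,"travel": [0,0,0.8],"rotation": [0,0,0]},
    {"gripper": 0,"travel": [0,0,0],"rotation": [0,0,0]},
  ],
)

```text
t: 4.45
tcp_pos: [0.5213, -0.0288, 0.077]
tool_rot: [0.998, -0.07, 0.001, 0.0]
force: [2.1, 0.0, 3.0]
finger_gap: -0.002
```

Request:
send_rows(
  motion=[
    {"gripper": 0,"travel": [0,0,0.6],"rotation": [0,0,0]},
    {"gripper": 0,"travel": [0,0,0],"rotation": [0,0,0]},
  ],
)

```text
t: 4.62
tcp_pos: [0.5208, -0.0288, 0.0762]
tool_rot: [0.998, -0.07, 0.0, 0.0]
force: [1.8, -1.1, 2.0]
finger_gap: -0.002
```

Request:
send_rows(
  motion=[
    {"gripper": 0,"travel": [0,0,0.6],"rotation": [0,0,0]},
    {"gripper": 0,"travel": [0,0,0],"rotation": [0,0,0]},
  ],
)

```text
t: 4.78
tcp_pos: [0.5204, -0.0287, 0.0755]
tool_rot: [0.998, -0.07, 0.0, 0.0]
force: [1.8, -0.5, 2.6]
finger_gap: 0.002
```

Request:
send_rows(
  motion=[
    {"gripper": 0,"travel": [0,0,0.6],"rotation": [0,0,0]},
    {"gripper": 0,"travel": [0,0,0],"rotation": [0,0,0]},
  ],
)

```text
t: 4.95
tcp_pos: [0.5205, -0.0287, 0.0751]
tool_rot: [0.998, -0.07, 0.0, 0.0]
force: [2.7, 0.1, 3.2]
finger_gap: -0.006
```

Request:
send_rows(
  motion=[
    {"gripper": 0,"travel": [0,0,0.5],"rotation": [0,0,0]},
    {"gripper": 0,"travel": [0,0,0],"rotation": [0,0,0]},
  ],
)

```text
t: 5.12
tcp_pos: [0.5205, -0.0287, 0.075]
tool_rot: [0.998, -0.07, 0.0, 0.0]
force: [1.6, -1.0, 8.1]
finger_gap: 0.004
```

Request:
send_rows(
  motion=[
    {"gripper": 0,"travel": [0,0,-5],"rotation": [0,0,0]},
    {"gripper": 0,"travel": [0,0,-20],"rotation": [0,0,0]},
    {"gripper": 0,"travel": [0,0,-30],"rotation": [0,0,0]},
    {"gripper": 85,"travel": [0,0,-30],"rotation": [0,0,0]},
    {"gripper": 85,"travel": [0,0,-30],"rotation": [0,0,0]},
    {"gripper": 85,"travel": [0,0,-5],"rotation": [0,0,0]},
    {"gripper": 85,"travel": [0,0,0],"rotation": [0,0,0]},
  ],
)

```text
t: 5.7
tcp_pos: [0.5202, -0.0285, 0.196]
tool_rot: [0.998, -0.07, 0.001, 0.0]
force: [0.1, 0.0, -0.1]
finger_gap: 0.564
```

```bash
python3 - <<'E'
from h import *
snap('wrist','w3.png')
E
```

Request:
send_rows(
  motion=[
    {"gripper": 85,"travel": [-12,-37,0],"rotation": [0,0,0]},
    {"gripper": 85,"travel": [-12,-37,0],"rotation": [0,0,0]},
    {"gripper": 85,"travel": [-12,-37,0],"rotation": [0,0,0]},
    {"gripper": 85,"travel": [-12,-37,0],"rotation": [0,0,0]},
    {"gripper": 85,"travel": [-12,-37,0],"rotation": [0,0,0]},
    {"gripper": 85,"travel": [-12,-37,0],"rotation": [0,0,0]},
    {"gripper": 85,"travel": [-12,-37,0],"rotation": [0,0,0]},
    {"gripper": 85,"travel": [-12,-37,0],"rotation": [0,0,0]},
    {"gripper": 85,"travel": [-12,-37,0],"rotation": [0,0,0]},
    {"gripper": 85,"travel": [-12,-37,0],"rotation": [0,0,0]},
    {"gripper": 85,"travel": [0,0,0],"rotation": [0,0,0]},
    {"gripper": 85,"travel": [0,0,0],"rotation": [0,0,0]},
  ],
)

```text
t: 6.75
tcp_pos: [0.4507, 0.3555, 0.1918]
tool_rot: [0.998, -0.068, -0.002, 0.002]
force: [-1.6, -0.8, -0.5]
finger_gap: 0.992
```

```bash
python3 - <<'E'
from h import *
plan([.4515,.3515,.06]); a=snap('wrist','w4.png')
b=cv2.imread('pics/w3.png'); p=proj('w3.png',[.507,-.027,.076]); print(p); u,v=p.astype(int)
c=cv2.resize(b[max(0,v-40):v+40,max(0,u-50):u+50],(400,320)); x=cv2.resize(a[:,:,::-1],(400,300)); cv2.imwrite('pics/m1.png',np.hstack([c[:300],x]))
E
```

```text
t 6.75 pos [0.4507 0.3555 0.1918] F [-1.58 -0.82 -0.48] gap 84.4
tool mm [  2.    3.4 131.8] world x,y of tool x [ 0.9908 -0.1356 -0.0047] tool y [-0.1355 -0.9908  0.0036]
[321.26842361 254.03979388]
```

View pics/m1.png

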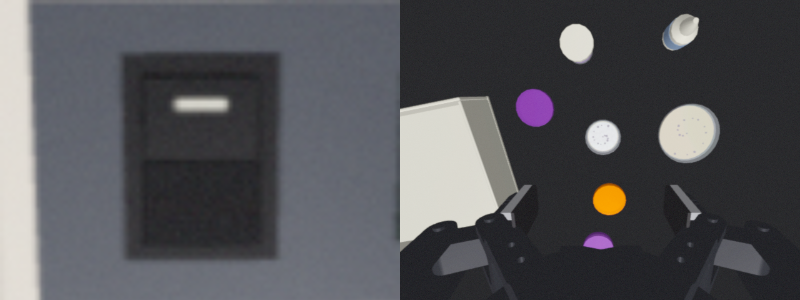

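Left panel: the rocker's rear half is now lit and its front half dark, so it is switched over. Right panel: dish at w4 about (324,219), speckled and clear of its neighbours. I'll measure it there.

```bash
cat > md.py <<'E'
from h import *
def dish(f,z,guess,w=40,thr=100,R=.0275):
    g=cv2.cvtColor(cv2.imread('pics/'+f),cv2.COLOR_BGR2GRAY);u,v=map(int,guess)
    m=np.zeros_like(g);m[v-w:v+w,u-w:u+w]=(g[v-w:v+w,u-w:u+w]>thr)
    c=max(cv2.findContours(m,0,1)[0],key=cv2.contourArea);P=np.array([ray(f,p[0],z)[:2]for p in cv2.convexHull(c)])
    (x,y),r=cv2.minEnclosingCircle((P*1000).astype(np.float32));A=np.c_[2*P,np.ones(len(P))];s=np.linalg.lstsq(A,(P**2).sum(1),rcond=None)[0]
    print(f,z,'mec',x,y,r,'lsq',s[:2]*1000,np.sqrt(s[2]+s[0]**2+s[1]**2)*1000)
E
python3 - <<'E'
from md import *
for t in(60,80,130):
  for z in(.015,.009): dish('w4.png',z,(324,219),thr=t)
plan([.4515,.3515,.06],82.5)
E
```

```text
w4.png 0.015 mec 453.0072021484375 351.1005554199219 28.143980026245117 lsq [452.91385434 351.13042341] 27.919039330919574
w4.png 0.009 mec 451.8030090332031 351.1831359863281 28.672401428222656 lsq [451.70796653 351.21353243] 28.443175656908632
w4.png 0.015 mec 452.7764892578125 350.9795837402344 27.825658798217773 lsq [452.7660231  351.08315269] 27.515267661660005
w4.png 0.009 mec 451.5680236816406 351.0598449707031 28.348054885864258 lsq [451.55735999 351.16537427] 28.031823805662658
w4.png 0.015 mec 452.8592224121094 350.9424133300781 26.722806930541992 lsq [452.85500685 351.14424791] 26.368838302634618
w4.png 0.009 mec 451.6523132324219 351.02197265625 27.2244873046875 lsq [451.64801427 351.22761646] 26.86387202728947
t 6.8 pos [0.4512 0.3541 0.1921] F [-0.95  0.85  0.23] gap 84.8
tool mm [  1.2   2.1 132.1] world x,y of tool x [ 0.9905 -0.1377 -0.0045] tool y [-0.1377 -0.9905  0.0039]
turn about tool z deg -0.41
```

Request:
send_rows(
  motion=[
    {"gripper": 72,"travel": [2,3,20],"rotation": [0,0,0]},
    {"gripper": 72,"travel": [0,0,35],"rotation": [0,0,0]},
    {"gripper": 72,"travel": [0,0,35],"rotation": [0,0,0]},
    {"gripper": 72,"travel": [0,0,30],"rotation": [0,0,0]},
    {"gripper": 72,"travel": [0,0,20],"rotation": [0,0,0]},
    {"gripper": 72,"travel": [0,0,12],"rotation": [0,0,0]},
    {"gripper": 72,"travel": [0,0,6],"rotation": [0,0,0]},
    {"gripper": 72,"travel": [0,0,0],"rotation": [0,0,0]},
    {"gripper": 72,"travel": [0,0,0],"rotation": [0,0,0]},
    {"gripper": 72,"travel": [0,0,0],"rotation": [0,0,0]},
    {"gripper": 72,"travel": [0,0,0],"rotation": [0,0,0]},
  ],
)

```text
t: 7.72
tcp_pos: [0.4559, 0.3517, 0.038]
tool_rot: [0.998, -0.07, 0.001, -0.001]
force: [-0.1, -0.7, 0.3]
finger_gap: 0.848
```

```bash
python3 - <<'E'
from h import *
plan([.4527,.3511,.0035],82.5); snap('wrist','w5.png')
E
```

```text
t 7.72 pos [0.4559 0.3517 0.038 ] F [-0.1  -0.67  0.28] gap 72.1
tool mm [-3.1  1.1 34.5] world x,y of tool x [ 0.9902 -0.1399  0.0024] tool y [-0.1399 -0.9902 -0.0016]
turn about tool z deg -0.54
```

View pics/w5.png

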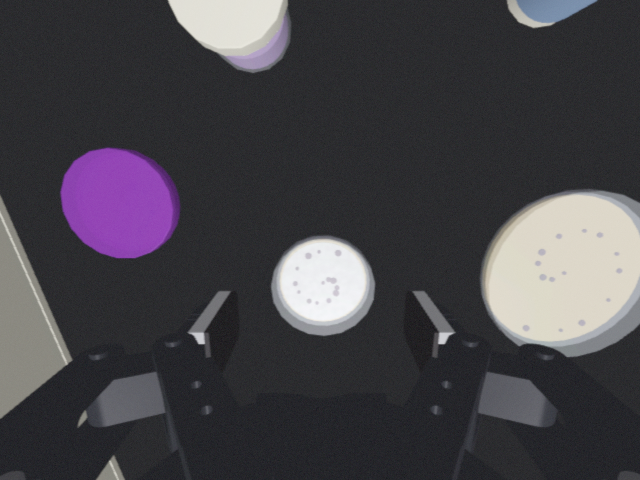

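Dish centred at about (323,285), midway between the fingers. I'll lower, then touch the bench lightly to find the true tip height.

Request:
send_rows(
  motion=[
    {"gripper": 64,"travel": [-3,1,8],"rotation": [0,0,0]},
    {"gripper": 64,"travel": [0,0,8],"rotation": [0,0,0]},
    {"gripper": 64,"travel": [0,0,7],"rotation": [0,0,0]},
    {"gripper": 64,"travel": [0,0,4],"rotation": [0,0,0]},
    {"gripper": 64,"travel": [0,0,3],"rotation": [0,0,0]},
    {"gripper": 64,"travel": [0,0,2],"rotation": [0,0,0]},
    {"gripper": 64,"travel": [0,0,0],"rotation": [0,0,0]},
    {"gripper": 64,"travel": [0,0,0],"rotation": [0,0,0]},
    {"gripper": 64,"travel": [0,0,0],"rotation": [0,0,0]},
  ],
)

```text
t: 8.52
tcp_pos: [0.452, 0.3509, 0.0047]
tool_rot: [0.998, -0.07, 0.0, -0.0]
force: [-0.3, -0.9, -0.2]
finger_gap: 0.748
```

```bash
python3 - <<'E'
from h import *
plan([.4527,.3511,.0035],82.5)
E
```

```text
t 8.52 pos [0.452  0.3509 0.0047] F [-0.31 -0.9  -0.2 ] gap 63.6
tool mm [ 0.7 -0.3  1.2] world x,y of tool x [ 9.902e-01 -1.399e-01  4.000e-04] tool y [-1.399e-01 -9.902e-01 -3.000e-04]
turn about tool z deg -0.54
```

Request:
send_rows(
  motion=[
    {"gripper": 64,"travel": [0,0,2],"rotation": [0,0,0]},
    {"gripper": 64,"travel": [0,0,2],"rotation": [0,0,0]},
    {"gripper": 64,"travel": [0,0,0],"rotation": [0,0,0]},
    {"gripper": 64,"travel": [0,0,0],"rotation": [0,0,0]},
  ],
)

```text
t: 8.85
tcp_pos: [0.4517, 0.3507, 0.0004]
tool_rot: [0.998, -0.07, -0.0, 0.0]
force: [0.5, -0.3, -0.2]
finger_gap: 0.752
```

Request:
send_rows(
  motion=[
    {"gripper": 64,"travel": [0,0,1],"rotation": [0,0,0]},
    {"gripper": 64,"travel": [0,0,1],"rotation": [0,0,0]},
    {"gripper": 64,"travel": [0,0,0],"rotation": [0,0,0]},
  ],
)

```text
t: 9.1
tcp_pos: [0.4517, 0.3507, -0.0016]
tool_rot: [0.998, -0.07, -0.0, 0.0]
force: [-0.2, 0.1, 0.3]
finger_gap: 0.751
```

Request:
send_rows(
  motion=[
    {"gripper": 64,"travel": [0,0,1],"rotation": [0,0,0]},
    {"gripper": 64,"travel": [0,0,0],"rotation": [0,0,0]},
    {"gripper": 64,"travel": [0,0,0],"rotation": [0,0,0]},
  ],
)

```text
t: 9.35
tcp_pos: [0.4517, 0.3507, -0.0026]
tool_rot: [0.998, -0.07, -0.0, 0.0]
force: [0.3, -0.3, -0.4]
finger_gap: 0.748
```

Request:
send_rows(
  motion=[
    {"gripper": 64,"travel": [0,0,1],"rotation": [0,0,0]},
    {"gripper": 64,"travel": [0,0,1],"rotation": [0,0,0]},
    {"gripper": 64,"travel": [0,0,0],"rotation": [0,0,0]},
  ],
)

```text
t: 9.6
tcp_pos: [0.4517, 0.3507, -0.0046]
tool_rot: [0.998, -0.07, -0.0, 0.0]
force: [-0.7, 1.2, 1.1]
finger_gap: 0.747
```

Request:
send_rows(
  motion=[
    {"gripper": 64,"travel": [0,0,1],"rotation": [0,0,0]},
    {"gripper": 64,"travel": [0,0,0],"rotation": [0,0,0]},
  ],
)

```text
t: 9.77
tcp_pos: [0.4517, 0.3507, -0.0057]
tool_rot: [0.998, -0.07, -0.0, 0.0]
force: [-0.3, -0.3, -0.8]
finger_gap: 0.749
```

Request:
send_rows(
  motion=[
    {"gripper": 64,"travel": [0,0,1],"rotation": [0,0,0]},
    {"gripper": 64,"travel": [0,0,0],"rotation": [0,0,0]},
  ],
)

```text
t: 9.93
tcp_pos: [0.4518, 0.3508, -0.006]
tool_rot: [0.998, -0.07, 0.0, -0.0]
force: [-0.8, -0.2, 3.9]
finger_gap: 0.747
```

Request:
send_rows(
  motion=[
    {"gripper": 64,"travel": [1,0,-5],"rotation": [0,0,0]},
    {"gripper": 64,"travel": [0,0,-5.5],"rotation": [0,0,0]},
    {"gripper": 64,"travel": [0,0,0],"rotation": [0,0,0]},
    {"gripper": 60,"travel": [0,0,0],"rotation": [0,0,0]},
    {"gripper": 57,"travel": [0,0,0],"rotation": [0,0,0]},
    {"gripper": 54,"travel": [0,0,0],"rotation": [0,0,0]},
    {"gripper": 50,"travel": [0,0,0],"rotation": [0,0,0]},
    {"gripper": 50,"travel": [0,0,0],"rotation": [0,0,0]},
    {"gripper": 50,"travel": [0,0,0],"rotation": [0,0,0]},
  ],
  newtons=25,
)

```text
t: 10.68
tcp_pos: [0.4528, 0.3506, 0.0044]
tool_rot: [0.998, -0.07, 0.0, -0.0]
force: [-1.1, -0.7, 6.4]
finger_gap: 0.63
```

Request:
send_rows(
  motion=[
    {"gripper": 50,"travel": [0,0,-2],"rotation": [0,0,0]},
    {"gripper": 50,"travel": [0,0,-4],"rotation": [0,0,0]},
    {"gripper": 50,"travel": [0,0,-6],"rotation": [0,0,0]},
    {"gripper": 50,"travel": [0,0,0],"rotation": [0,0,0]},
    {"gripper": 50,"travel": [0,0,0],"rotation": [0,0,0]},
  ],
)

```text
t: 11.1
tcp_pos: [0.4531, 0.3508, 0.0164]
tool_rot: [0.998, -0.07, 0.0, -0.0]
force: [0.3, 0.2, -0.1]
finger_gap: 0.631
```

```bash
python3 - <<'E'
from h import *
plan([.6368,-.1301,.16],82.5); snap('wrist','w6.png')
E
```

```text
t 11.1 pos [0.4531 0.3508 0.0164] F [ 0.28  0.23 -0.09] gap 53.6
tool mm [ 249.3  450.4 -143.6] world x,y of tool x [ 9.902e-01 -1.399e-01  8.000e-04] tool y [-1.399e-01 -9.902e-01 -6.000e-04]
turn about tool z deg -0.54
```

View pics/w6.png

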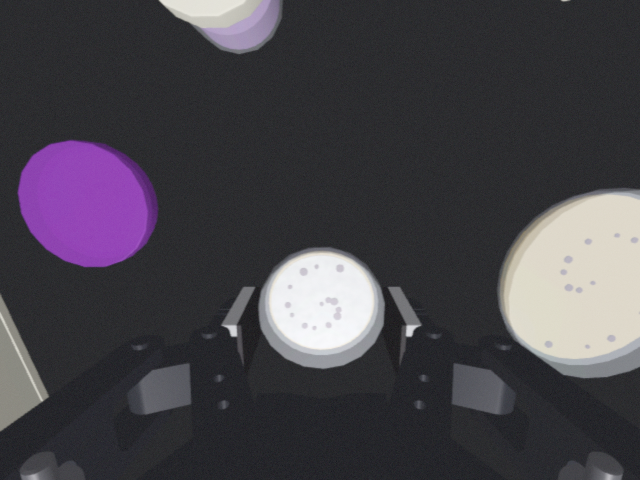

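Dish held level between the pads at about (322,303). Carrying it over.

Request:
send_rows(
  motion=[
    {"gripper": 50,"travel": [0,0,-8],"rotation": [0,0,0]},
    {"gripper": 50,"travel": [0,0,-20],"rotation": [0,0,0]},
    {"gripper": 50,"travel": [0,0,-30],"rotation": [0,0,0]},
    {"gripper": 50,"travel": [0,0,-30],"rotation": [0,0,0]},
    {"gripper": 50,"travel": [0,0,-30],"rotation": [0,0,0]},
    {"gripper": 50,"travel": [6,11,-20],"rotation": [0,0,0]},
    {"gripper": 50,"travel": [12,22,-6],"rotation": [0,0,0]},
    {"gripper": 50,"travel": [16,29,0],"rotation": [0,0,0]},
    {"gripper": 50,"travel": [16,29,0],"rotation": [0,0,0]},
    {"gripper": 50,"travel": [16,29,0],"rotation": [0,0,0]},
    {"gripper": 50,"travel": [16,29,0],"rotation": [0,0,0]},
    {"gripper": 50,"travel": [16,29,0],"rotation": [0,0,0]},
  ],
)

```text
t: 12.15
tcp_pos: [0.525, 0.1592, 0.1605]
tool_rot: [0.998, -0.07, 0.0, -0.0]
force: [-0.2, -0.0, 0.6]
finger_gap: 0.63
```

Request:
send_rows(
  motion=[
    {"gripper": 50,"travel": [16,29,0],"rotation": [0,0,0]},
    {"gripper": 50,"travel": [16,29,0],"rotation": [0,0,0]},
    {"gripper": 50,"travel": [16,29,0],"rotation": [0,0,0]},
    {"gripper": 50,"travel": [16,29,0],"rotation": [0,0,0]},
    {"gripper": 50,"travel": [16,29,0],"rotation": [0,0,0]},
    {"gripper": 50,"travel": [16,29,0],"rotation": [0,0,0]},
    {"gripper": 50,"travel": [16,29,0],"rotation": [0,0,0]},
    {"gripper": 50,"travel": [14,26,0],"rotation": [0,0,0]},
    {"gripper": 50,"travel": [8,14,0],"rotation": [0,0,0]},
    {"gripper": 50,"travel": [0,0,0],"rotation": [0,0,0]},
    {"gripper": 50,"travel": [0,0,0],"rotation": [0,0,0]},
    {"gripper": 50,"travel": [0,0,0],"rotation": [0,0,0]},
  ],
)

```text
t: 13.15
tcp_pos: [0.6225, -0.0972, 0.1598]
tool_rot: [0.998, -0.07, -0.001, -0.001]
force: [-1.1, 0.6, -1.2]
finger_gap: 0.626
```

```bash
python3 - <<'E'
from md import *
plan([.6368,-.1301,.09],82.5); snap('wrist','w7.png')
for t in(60,80):
  for z in (.027,.018): dish('w6.png',z,(322,305),w=64,thr=t)
E
```

```text
t 13.15 pos [ 0.6225 -0.0972  0.1598] F [-1.1   0.62 -1.23] gap 53.2
tool mm [18.9 30.6 69.7] world x,y of tool x [ 0.9902 -0.1393 -0.0021] tool y [-0.1393 -0.9902 -0.0011]
turn about tool z deg -0.51
w6.png 0.027 mec 453.9288330078125 350.3114929199219 28.671852111816406 lsq [453.71788853 350.36517961] 28.027532287269242
w6.png 0.018 mec 449.5367126464844 350.9296569824219 30.618085861206055 lsq [449.31140712 350.9868975 ] 29.93007964245152
w6.png 0.027 mec 453.87109375 350.3548278808594 28.467987060546875 lsq [453.6421184  350.38146574] 27.76851367407133
w6.png 0.018 mec 449.4749755859375 350.9758605957031 30.400388717651367 lsq [449.23049361 351.00428914] 29.6534784903233
```

Request:
send_rows(
  motion=[
    {"gripper": 50,"travel": [6,10,0],"rotation": [0,0,0]},
    {"gripper": 50,"travel": [6,10,10],"rotation": [0,0,0]},
    {"gripper": 50,"travel": [6,10,16],"rotation": [0,0,0]},
    {"gripper": 50,"travel": [0,0,16],"rotation": [0,0,0]},
    {"gripper": 50,"travel": [0,0,14],"rotation": [0,0,0]},
    {"gripper": 50,"travel": [0,0,10],"rotation": [0,0,0]},
    {"gripper": 50,"travel": [0,0,5],"rotation": [0,0,0]},
    {"gripper": 50,"travel": [0,0,2],"rotation": [0,0,0]},
    {"gripper": 50,"travel": [0,0,0],"rotation": [0,0,0]},
    {"gripper": 50,"travel": [0,0,0],"rotation": [0,0,0]},
    {"gripper": 50,"travel": [0,0,0],"rotation": [0,0,0]},
    {"gripper": 50,"travel": [0,0,0],"rotation": [0,0,0]},
  ],
)

```text
t: 14.2
tcp_pos: [0.6378, -0.1311, 0.088]
tool_rot: [0.998, -0.07, 0.001, 0.0]
force: [0.5, -0.8, -0.4]
finger_gap: 0.628
```

```bash
python3 - <<'E'
from h import *
plan([.6361,-.1297,.0804],82.5); snap('wrist','w8.png')
E
```

```text
t 14.2 pos [ 0.6378 -0.1311  0.088 ] F [ 0.47 -0.77 -0.42] gap 53.4
tool mm [-1.9 -1.1  7.6] world x,y of tool x [ 0.9902 -0.1396  0.0017] tool y [-1.396e-01 -9.902e-01  5.000e-04]
turn about tool z deg -0.53
```

View pics/w8.png

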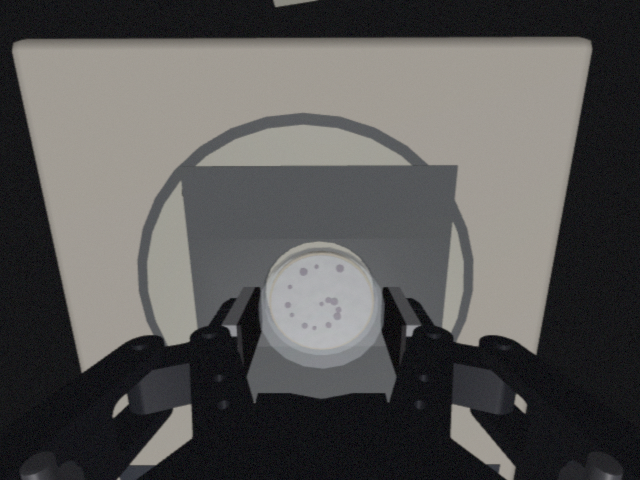

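Dish above the opening, with the white rear arc of the hole showing evenly around (320,245). I'll lower it in small steps.

Request:
send_rows(
  motion=[
    {"gripper": 50,"travel": [-2,-1,2],"rotation": [0,0,0]},
    {"gripper": 50,"travel": [0,0,2],"rotation": [0,0,0]},
    {"gripper": 50,"travel": [0,0,2],"rotation": [0,0,0]},
    {"gripper": 50,"travel": [0,0,0],"rotation": [0,0,0]},
    {"gripper": 50,"travel": [0,0,0],"rotation": [0,0,0]},
    {"gripper": 50,"travel": [0,0,0],"rotation": [0,0,0]},
  ],
)

```text
t: 14.75
tcp_pos: [0.6354, -0.1297, 0.0809]
tool_rot: [0.998, -0.07, -0.0, -0.0]
force: [0.3, 0.2, -0.5]
finger_gap: 0.623
```

Request:
send_rows(
  motion=[
    {"gripper": 50,"travel": [0,0,0.7],"rotation": [0,0,0]},
    {"gripper": 50,"travel": [0,0,0.5],"rotation": [0,0,0]},
    {"gripper": 50,"travel": [0,0,0],"rotation": [0,0,0]},
  ],
)

```text
t: 15.0
tcp_pos: [0.6353, -0.1297, 0.0797]
tool_rot: [0.998, -0.07, -0.0, -0.0]
force: [0.9, -0.2, -0.5]
finger_gap: 0.625
```

Request:
send_rows(
  motion=[
    {"gripper": 50,"travel": [0,0,0.5],"rotation": [0,0,0]},
    {"gripper": 50,"travel": [0,0,0],"rotation": [0,0,0]},
  ],
)

```text
t: 15.17
tcp_pos: [0.6353, -0.1296, 0.0792]
tool_rot: [0.998, -0.07, -0.0, -0.0]
force: [-0.3, 0.2, -0.5]
finger_gap: 0.626
```

Request:
send_rows(
  motion=[
    {"gripper": 50,"travel": [0,0,0.6],"rotation": [0,0,0]},
    {"gripper": 50,"travel": [0,0,0],"rotation": [0,0,0]},
  ],
)

```text
t: 15.33
tcp_pos: [0.6354, -0.1297, 0.0786]
tool_rot: [0.998, -0.07, -0.0, -0.0]
force: [-0.3, -0.8, -0.6]
finger_gap: 0.626
```

Request:
send_rows(
  motion=[
    {"gripper": 50,"travel": [0,0,0.6],"rotation": [0,0,0]},
    {"gripper": 50,"travel": [0,0,0],"rotation": [0,0,0]},
  ],
)

```text
t: 15.5
tcp_pos: [0.6353, -0.1297, 0.078]
tool_rot: [0.998, -0.07, -0.0, -0.0]
force: [0.2, -1.0, -0.3]
finger_gap: 0.627
```

Request:
send_rows(
  motion=[
    {"gripper": 50,"travel": [0,0,0.5],"rotation": [0,0,0]},
    {"gripper": 50,"travel": [0,0,0],"rotation": [0,0,0]},
  ],
)

```text
t: 15.67
tcp_pos: [0.6354, -0.1297, 0.0775]
tool_rot: [0.998, -0.07, -0.0, -0.0]
force: [0.5, -1.1, -0.8]
finger_gap: 0.624
```

Request:
send_rows(
  motion=[
    {"gripper": 50,"travel": [0,0,0.5],"rotation": [0,0,0]},
    {"gripper": 50,"travel": [0,0,0],"rotation": [0,0,0]},
  ],
)

```text
t: 15.83
tcp_pos: [0.6353, -0.1296, 0.077]
tool_rot: [0.998, -0.07, -0.0, -0.0]
force: [1.0, -0.2, 0.8]
finger_gap: 0.624
```

Request:
send_rows(
  motion=[
    {"gripper": 50,"travel": [0,0,0.5],"rotation": [0,0,0]},
    {"gripper": 50,"travel": [0,0,0],"rotation": [0,0,0]},
  ],
)

```text
t: 16.0
tcp_pos: [0.6353, -0.1297, 0.0765]
tool_rot: [0.998, -0.07, -0.0, -0.0]
force: [0.3, 0.9, 0.4]
finger_gap: 0.627
```

Request:
send_rows(
  motion=[
    {"gripper": 50,"travel": [0,0,0.4],"rotation": [0,0,0]},
    {"gripper": 50,"travel": [0,0,0],"rotation": [0,0,0]},
  ],
)

```text
t: 16.17
tcp_pos: [0.6354, -0.1297, 0.0765]
tool_rot: [0.998, -0.07, 0.0, 0.0]
force: [-1.1, 0.2, 1.5]
finger_gap: 0.626
```

Contact at TCP z = 76.5 mm, which matches the seated height of 76.4. I'll release and rise.

Request:
send_rows(
  motion=[
    {"gripper": 56,"travel": [0,0,0],"rotation": [0,0,0]},
    {"gripper": 60,"travel": [0,0,0],"rotation": [0,0,0]},
    {"gripper": 66,"travel": [0,0,0],"rotation": [0,0,0]},
    {"gripper": 72,"travel": [0,0,0],"rotation": [0,0,0]},
    {"gripper": 76,"travel": [0,0,0],"rotation": [0,0,0]},
    {"gripper": 76,"travel": [0,0,-3],"rotation": [0,0,0]},
    {"gripper": 76,"travel": [0,0,-10],"rotation": [0,0,0]},
    {"gripper": 76,"travel": [0,0,-30],"rotation": [0,0,0]},
    {"gripper": 76,"travel": [0,0,-30],"rotation": [0,0,0]},
    {"gripper": 76,"travel": [0,0,-20],"rotation": [0,0,0]},
    {"gripper": 76,"travel": [0,0,0],"rotation": [0,0,0]},
    {"gripper": 76,"travel": [0,0,0],"rotation": [0,0,0]},
  ],
)

```text
t: 17.17
tcp_pos: [0.6364, -0.13, 0.1717]
tool_rot: [0.998, -0.07, 0.002, 0.001]
force: [0.5, -0.3, -1.1]
finger_gap: 0.887
```

```bash
python3 - <<'E'
from md import *
plan([.6361,-.1297,.0804],82.5); a=snap('wrist','w9.png')
p=proj('w9.png',[.6365,-.13,.087]); print(p); u,v=p.astype(int)
cv2.imwrite('pics/m2.png',cv2.resize(cv2.cvtColor(a,cv2.COLOR_RGB2BGR)[v-80:v+80,u-110:u+110],None,fx=3,fy=3,interpolation=3))
E
```

```text
t 17.17 pos [ 0.6364 -0.13    0.1717] F [ 0.47 -0.31 -1.14] gap 75.4
tool mm [-0.7 -0.4 91.3] world x,y of tool x [ 0.9902 -0.1398  0.0043] tool y [-0.1398 -0.9902  0.001 ]
turn about tool z deg -0.54
[320.58448189 250.73411399]
```

View pics/m2.png

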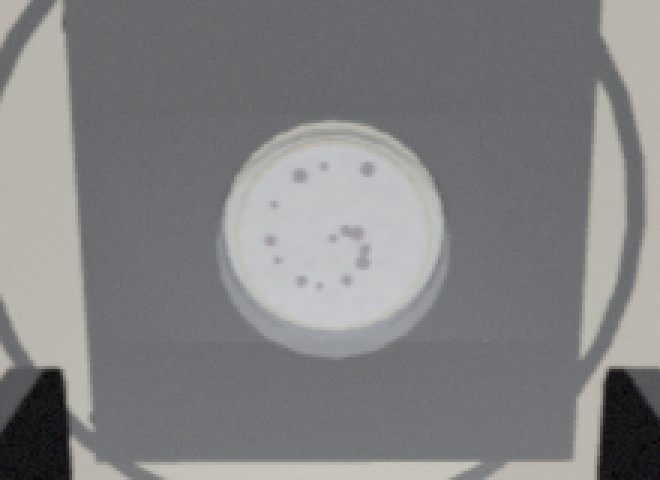

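The dish sits concentric in the opening, at crop (335,238). I'll check its height numerically and the rocker and light in one more crop.

```bash
python3 - <<'E'
from md import *
for z in(.087,.091): dish('w9.png',z,(321,249),w=45,thr=135)
f='w9.png'
s=snap('side','s1.png'); p=proj('s1.png',[.637,-.13,.083]); print(p); u,v=p.astype(int)
a=cv2.imread('pics/s1.png')[max(0,v-50):v+50,u-75:u+75]
t=snap('top','t1.png'); b=cv2.imread('pics/t1.png')[90:250,300:445]
a=cv2.resize(a,(480,320),interpolation=3); b=cv2.resize(b,(290,320),interpolation=3); cv2.imwrite('pics/m3.png',np.hstack([a,b]))
E
```

```text
w9.png 0.087 mec 636.7884521484375 -129.94146728515625 28.71257209777832 lsq [ 636.65559932 -130.15950965] 28.00626901235886
w9.png 0.091 mec 637.923828125 -130.10560607910156 28.208913803100586 lsq [ 637.79333346 -130.31971446] 27.515021043938592
[313.02623667 206.79610284]
```

View pics/m3.png

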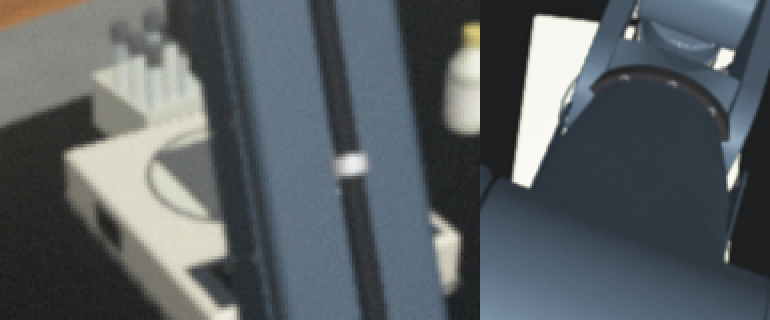

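The arm blocks both views, so I'll move it aside for a final check.

Request:
send_rows(
  motion=[
    {"gripper": 76,"travel": [0,0,-30],"rotation": [0,0,0]},
    {"gripper": 76,"travel": [0,0,-30],"rotation": [0,0,0]},
    {"gripper": 76,"travel": [-20,30,0],"rotation": [0,0,0]},
    {"gripper": 76,"travel": [-20,35,0],"rotation": [0,0,0]},
    {"gripper": 76,"travel": [-20,35,0],"rotation": [0,0,0]},
    {"gripper": 76,"travel": [-20,35,0],"rotation": [0,0,0]},
    {"gripper": 76,"travel": [-20,35,0],"rotation": [0,0,0]},
    {"gripper": 76,"travel": [-20,35,0],"rotation": [0,0,0]},
    {"gripper": 76,"travel": [-20,35,0],"rotation": [0,0,0]},
    {"gripper": 76,"travel": [-20,35,0],"rotation": [0,0,0]},
    {"gripper": 76,"travel": [-20,35,0],"rotation": [0,0,0]},
    {"gripper": 76,"travel": [-20,35,0],"rotation": [0,0,0]},
  ],
)

```text
t: 18.32
tcp_pos: [0.3871, -0.4438, 0.2276]
tool_rot: [0.998, -0.07, -0.001, -0.001]
force: [1.0, -0.3, 0.7]
finger_gap: 0.888
```

Request:
send_rows(
  motion=[
    {"gripper": 76,"travel": [-20,35,0],"rotation": [0,0,0]},
    {"gripper": 76,"travel": [-20,30,0],"rotation": [0,0,0]},
    {"gripper": 76,"travel": [0,0,0],"rotation": [0,0,0]},
    {"gripper": 76,"travel": [0,0,0],"rotation": [0,0,0]},
    {"gripper": 76,"travel": [0,0,0],"rotation": [0,0,0]},
  ],
)

```text
t: 18.73
tcp_pos: [0.34, -0.501, 0.2278]
tool_rot: [0.998, -0.071, -0.001, -0.002]
force: [-0.5, 0.1, 0.5]
finger_gap: 0.889
```

```bash
python3 - <<'E'
from h import *
s=manip.sense();print(s['t'],s['tcp_pos'],s['force'])
snap('top','t2.png'); snap('side','s2.png')
b=cv2.resize(cv2.imread('pics/t2.png')[90:250,300:445],(400,440),interpolation=3); u,v=proj('s2.png',[.6,-.11,.08]).astype(int)
c=cv2.resize(cv2.imread('pics/s2.png')[v-66:v+66,u-60:u+60],(400,440),interpolation=3); cv2.imwrite('pics/m4.png',np.hstack([b,c]))
d=cv2.absdiff(cv2.imread('pics/t2.png'),cv2.imread('pics/top0.png')).max(2)
for n,(x,y) in dict(big=(227,243),drop=(220,182),pot=(161,181),jar=(498,207),buf=(512,146),marker=(485,276)).items():print(n,d[y-20:y+20,x-20:x+20].max())
E
```

```text
18.7333 [ 0.34004555 -0.50099731  0.22778443] [-0.47813989  0.13469678  0.54017647]
big 4
drop 4
pot 4
jar 5
buf 4
marker 144
```

```bash
python3 - <<'E'
from h import *
t=cv2.imread('pics/t2.png');o=cv2.imread('pics/top0.png')
print('marker patch mean BGR now',t[262:290,465:505].mean((0,1)),'before',o[262:290,465:505].mean((0,1)))
u,v=proj('t2.png',[.637,-.13,.087]).astype(int);print('dish px',u,v,'now',t[v-9:v+10,u-9:u+10].mean((0,1)),'before',o[v-9:v+10,u-9:u+10].mean((0,1)))
for n,x in(('rear',.518),('front',.494)):
    u,v=proj('t2.png',[x,-.028,.077]).astype(int);print(n,t[v-2:v+3,u-2:u+3].mean().round(1),o[v-2:v+3,u-2:u+3].mean().round(1))
manip.sign_off()
E
```

```text
marker patch mean BGR now [49.53392857 44.86696429 39.95535714] before [49.74910714 48.55446429 46.35982143]
dish px 380 150 now [241.87534626 241.72853186 239.07756233] before [229.08587258 235.71745152 233.8365651 ]
rear 77.1 115.1
front 25.2 33.3
the job is handed in; nothing more can be done
```

The small dish is in the holder opening, released, and the stage light's rocker is pressed to on. I handed the job in at about 18.8 s with the arm clear of everything.

- **Switch:** I pressed it with shut fingers, at about 8 N at the stop. A crop afterwards showed the rear half down and the front half up.
- **Dish:** I picked the speckled clear dish, touching the bench once first at about 4 N to find the true fingertip height, then gripped it by the lid with 25 N. I lowered it into the opening in steps of about 0.5 mm. It went in on the first try, so no sliding search was needed.
- **Seating:** it met no resistance through the 4 mm plate thickness. It touched the stage at a tool height of 76.5 mm, against 76.4 expected, with about 1.5 N. In the next wrist picture the dish centre was within 1 mm of the opening's centre.

**Checks that were weak or disagreed:**
- The dish's apparent size in the last wrist picture could not tell a seated height from one 4 mm higher. I relied on the force and height readings for that.
- The first side and top check was blocked by the arm, and the picture limit stopped me viewing the last one. I did not see the light itself glowing.
- The big dish, dropper bottle, pot, jar and buffer bottle look unchanged in the top view. The area around the marker differs, most likely because the arm was parked over it. I never went near the marker, but I did not confirm its position.

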